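Start a clamp screw without crossing its thread

ROBOT

A 7-joint arm with a two-finger parallel gripper is mounted at the origin on the work surface. World frame = base frame: x ahead of the robot, y to its left, z up, the work surface at z = 0. Lengths are in m, angles in rad, forces in N, time in s.
With the tool pointing down it reaches from about 0.4 to 0.85 m from the base axis. Payload 10.4 kg.
Tool frame: the origin (TCP) lies at the centre of the arm's flange, where the gripper is bolted on; the fingertips stand 173 mm ahead of it and the grasp point (between the pads) lies 155 mm ahead of it; z points along the fingers, y is the line along which they close (so a half turn about z gives the same grasp; the last joint's range is limited). The gripper opens to 85 mm and grips with 20 to 120 N. Pads are 22 mm wide; open, the fingers measure 114 mm over their backs; the gripper's body (76 mm by 85 mm) begins 54 mm behind the grasp point. The pads swing forward as they close: fully open they stand 13 mm farther back than shut.
Start: joints at [-1.306, 0.332, -0.065, 1.46, 0.022, 1.35, -0.088], TCP at [0.177, 0.599, 0.405] pointing down, gripper open.
Joint ranges: [-2.6, 2.6], [-0.5, 2.12], [-1.47, 1.34], [0.16, 2.42], [-1.27, 4.41], [0.06, 2.06], [-2.6, 2.6]. Speed limits (rad/s): [2.22, 2.22, 2.79, 2.79, 3.14, 3.14, 3.14].

INTERFACE

Orientations are given as a unit quaternion [x, y, z, w].
In Python, from workcell import manip, viewer, finder gives the robot as it stands.
- The arm moves only by the tool arm_command, never from a script. Its argument "plan" is a list of rows, each an object with "dp": the shift along the tool's x, y, z in mm, a list of three; "spin": the turn about the tool's z in rad. A call has 1 to 5 rows; each row shifts and turns the commanded pose from where the row before left it, along the tool's axes as they then stand; what a row does not reach is not made up. A row lasts 1/10 s, in which the tool goes at most 50 mm and 8.59 degrees, less where a joint would pass 70% of its speed; a pose out of reach is approached as far as the arm can. A call is refused whole if a number of a shift passes 50 or a number of a turn 0.15, either way. A call with a gripper value outside its range is refused whole. "grip" is the closure, from -1 (fully open) to 1 (shut), set as the call begins (left out, the last holds). The fingers move at their own pace and stop on an object; "newtons" is the grip in N (left out, the last holds). Time passes only in rows, so rows that do not move let the fingers close. It gives the time, the measured TCP pose, the force, the opening and the grip force at its end, in the units of the state.
- manip.get_obs(): the state, without advancing time (a new reading comes with each control period).
- viewer.camera(name): name is "scene" or "top" or "wrist"; returns the picture (384x512x3 uint8, blue, green, red); there is no depth.
- viewer.camera_params(name): a dict with "vertical_fov" (degrees; the focal length in pixels is half the picture's height over the tangent of half this angle, whatever the lens; pixels are square), "cx", "cy" (the principal point, pixels), "R" (3x3) and "t" (3): a world point X has camera coordinates R X + t; the wrist camera has in their place "T_tool_cam" (4x4, takes a point from camera to tool coordinates, whose origin is the TCP and whose axes are the flange's). Camera axes: x right, y down, z forward; pixel columns grow to the right and rows downward; lengths in m; the calibration is good to about 2 mm. A picture is of the moment at which its call begins: read the wrist's pose just before it. camera_params takes no time and is no camera call.
- manip.hand_in(): hands the job in; it is judged then, once.
Trained networks look in the newest picture that a camera, given by its name, has taken for a name from the list of things; names that differ only in an ending like _2 or _b are one class to them, and where a whole thing is asked for, a point or a joint stands for the part that bears it (a point fixed in the world has none). Each returns a list of dicts, best first, with "score" (0 to 1); they miss things now and then, are a little off and sometimes report something else, mostly with a low value. They report only what shows in the picture. A call takes as long as a camera call.
- finder.find_in(camera, thing): "position" ([x, y, z] in m, in world coordinates, good to about 4 mm: the middle of the surface that is visible of it).
The state is a dict: "clock": time; "joint_pos": joint angles; "joint_velocities": joint speeds; "tau": joint torques, N m; "position": TCP position; "ee_rot": TCP orientation; "ft_force": force on the tool from outside, world axes, zero at the start; "torque": the same for the moment, N m; "grip_width": opening from 0.0 (shut) to 1.0 (fully open); "grasp_force": force on a finger pad.
Only numpy, scipy, OpenCV 4.12 (cv2) and the standard library are available. Lean on these libraries where they do the work, as an engineer would, in place of code of your own. Each camera call takes 0.05 s, during which the arm holds its last target. There are 200 camera calls.

TASK

Take the T-handled clamp screw out of its stand and screw it, clockwise, into the boss of the clamping fixture until its flange sits flush on the boss, then let go. Start it gently: it may go stiff early because the thread is crossed, and then do not force it, but turn it backwards until it drops into the thread and run it down from there, stopping as soon as it is home. Leave the other things on the bench where they are.

Things in the scene. Friction and masses are not known exactly. Their poses are not given: they have to be found in the camera images.
- screw: Steel clamp screw, 90 mm tall, 250 g, upright in the stand at the start. Origin at the centre of its lower tip, z up its axis. From the tip: core 15 mm thick; at 7 mm a 6 mm thick cross pin (27 mm long, along x), its ends the two thread lugs; 24 to 50 mm a journal 26.6 mm thick; 50 to 56 mm a round flange 46 mm wide; above it the T grip. A half turn looks and works the same.
- flange (a point): Centre of the underside of the screw's flange, 50 mm above its tip, axes as the screw.
- grip (a point): On the screw's axis, 78 mm above its tip, in the flat T grip, which runs from 56 to 90 mm above the tip, 60 mm long along x and 14 mm thick along y. A good point to grip across the thickness: 12 mm of grip stand above it, 22 mm below it down to the flange. Axes as the screw.
- stand: Grey parts tray 130 x 100 mm with a black socket, 29 mm bore, 42 mm outside, 40 mm tall, in which the screw stands, its tip 6 mm above the bench. Origin on the bench under the socket's centre; the tray reaches along x from 45 mm behind to 85 mm ahead of it. To draw the screw out lift it by 40 mm or more.
- fixture: Clamping fixture bolted to the bench: aluminium plate 130 x 90 x 12 mm with an upright round blue boss, 52 mm outside, 68 mm high, bore 31.6 mm, flared to 40 mm at the mouth. Origin on the bench under the boss's centre; the plate reaches along x from 45 mm behind to 85 mm ahead of it; a steel bar, 20 x 70 mm, 34 mm high, stands at x = 70 mm.
- boss_top (a point): Centre of the bore in the boss's top face, 68 mm above the bench. The flange stands above this face by 19 mm if the lugs rest on the stops' ends (turning either way brings it down), 14 mm if they rest on top of the thread (crossed), 3 to 6 mm once dropped into the thread's start, 0 when home. The screw sinks by its own weight when free.
- thread (a point): Axis of the boss, 36 mm above the bench: top of the two-start thread. Its start differs each time, cannot be told from the fixture's turn, repeats every half turn. Crossed lugs turned clockwise soon meet a stop; anticlockwise, within 1.8 rad, they drop about 10 mm into the start. There: 0.5 rad of play, a stop anticlockwise; clockwise the flange is home after 0.6 to 1.3 rad and a stop comes 0.35 rad later.
- insert (a joint): Twist of the springy threaded insert inside the boss, rad, anticlockwise positive: 0 at rest, 1 N m of screw torque twists it by 1 rad. Above 0.3 rad either way (0.3 N m) the thread is torn.
- fitting: Bystander: small black plastic fitting, 26 mm across, 25 mm tall, standing on the fixture's plate.
- pin: Bystander: plain steel dowel pin, 14 mm in diameter, 45 mm tall, standing on the tray.
- spacer: Bystander: steel spacer ring, 28 mm across, 10 mm high, on the tray.
- driver: Bystander: screwdriver 190 mm long lying on the bench.
- housing: Bystander: black plastic housing 50 x 38 mm, 48 mm tall.
- mallet: Bystander: hammer 240 mm long lying at one side.
- oiler: Bystander: white plastic oil bottle, 48 mm across, 120 mm tall.

How it is judged:
By the outcome, as a careful person would: the job done as asked, in the order asked, and still so for the second after the job is handed in, with the robot touching nothing.
It also fails if it takes over 72 s, if anything falls off the work surface, if the arm or the gripper's body presses on something with over 40 N, if the wrist force passes 120 N, or if a joint passes its speed limit or range.

## Working session

There is one attempt and no reset: what is moved stays moved. The work goes in short steps, Python scripts to look and compute and a tool call to move; the robot and the scene stay as the last step left them, time stands still between calls to the robot, and variables do not carry over. Pictures are saved under pics/ and viewed, at most 10 in all, crops included, and the job is handed in when it is done.

Besides the shell and the picture viewer there is one more tool, called after "Emit:" as name(argument=value, ...) on one line, values as JSON. arm_command: Moves the arm, as the interface text tells. Its arguments: {"type":"object","properties":{"plan":{"type":"array","items":{"type":"object","properties":{"dp":{"type":"array","items":{"type":"number"}},"spin":{"type":"number"}}}},"grip":{"type":"number"},"newtons":{"type":"number"}},"required":["plan"]}

```bash
mkdir -p pics; cat > h.py <<'E'
import numpy as np, cv2
from scipy.spatial.transform import Rotation as Ro
from workcell import manip, viewer, finder
def pose():
    o=manip.get_obs(); return o,np.array(o["position"]),Ro.from_quat(o["ee_rot"]).as_matrix()
def cam(name):
    o,p,R=pose(); im=viewer.camera(name); c=viewer.camera_params(name)
    f=192/np.tan(np.radians(c["vertical_fov"])/2); K=np.array([[f,0,c["cx"]],[0,f,c["cy"]],[0,0,1]])
    if name=="wrist":
        T=np.array(c["T_tool_cam"]); W=np.eye(4); W[:3,:3]=R; W[:3,3]=p; C=np.linalg.inv(W@T); Rc,t=C[:3,:3],C[:3,3]
    else: Rc,t=np.array(c["R"]),np.array(c["t"])
    return im,K@np.c_[Rc,t]
def proj(P,X): x=P@np.r_[X,1]; return x[:2]/x[2]
def tri(P1,u1,P2,u2):
    X=cv2.triangulatePoints(P1,P2,np.float64(u1).reshape(2,1),np.float64(u2).reshape(2,1))[:,0]; return X[:3]/X[3]
def onplane(P,u,z):
    H=np.c_[P[:,0],P[:,1],P[:,2]*z+P[:,3]]; x=np.linalg.solve(H,[u[0],u[1],1]); return x[:2]/x[2]
E
python3 - <<'E'
from h import *
np.set_printoptions(precision=3,suppress=True)
o,p,R=pose(); print(o["clock"],p,R,o["joint_pos"])
ims=[]
for n in("scene","top"):
    im,P=cam(n); ims.append(im); print(n,P)
    np.save(n+"P.npy",P)
    for t in("screw","flange","grip","stand","fixture","boss_top","housing","oiler","pin","fitting"):
        try:
            for d in finder.find_in(n,t)[:2]: print(t,np.array(d["position"]),round(d["score"],2))
        except Exception as e: print(t,e)
    cv2.imwrite(f"pics/{n}0.png",cv2.resize(im,(800,600)))
print(manip.get_obs()["clock"])
E
```

```text
0.0 [0.177 0.599 0.404] [[-0.959  0.284 -0.   ]
 [ 0.284  0.959 -0.001]
 [-0.    -0.001 -1.   ]] [-1.306  0.333 -0.065  1.461  0.022  1.35  -0.088]
scene [[ 326.91   352.917 -210.251  174.658]
 [ 121.425 -226.127 -426.25   231.057]
 [  -0.29     0.512   -0.808    1.508]]
screw [ 0.577 -0.18   0.081] 0.81
flange [ 0.571 -0.177  0.079] 0.64
grip [ 0.57  -0.182  0.082] 0.77
stand [ 0.591 -0.191  0.004] 0.85
stand [0.519 0.185 0.012] 0.29
fixture [0.523 0.185 0.013] 0.61
boss_top [0.52  0.186 0.013] 0.79
housing [ 0.428 -0.01   0.034] 0.63
oiler [ 0.454 -0.462  0.081] 0.91
pin [ 0.631 -0.165  0.036] 0.42
fitting [0.552 0.556 0.022] 0.58
fitting [0.551 0.172 0.032] 0.46
top [[  61.74  -383.885 -262.492  312.958]
 [-345.557   -3.897 -262.887  418.992]
 [   0.197    0.026   -0.98     1.137]]
screw [ 0.563 -0.178  0.083] 0.46
screw [ 0.44  -0.438  0.081] 0.36
flange [ 0.565 -0.171  0.079] 0.74
flange [0.512 0.202 0.014] 0.69
grip [ 0.563 -0.169  0.08 ] 0.74
stand [ 0.581 -0.165  0.009] 0.89
stand [0.514 0.203 0.015] 0.55
fixture [0.515 0.199 0.008] 0.64
boss_top [0.512 0.203 0.012] 0.59
housing [0.417 0.001 0.029] 0.73
housing [ 0.565 -0.171  0.079] 0.61
oiler [ 0.439 -0.439  0.08 ] 0.73
pin [0.511 0.202 0.013] 0.2
1.1
```

View pics/top0.png

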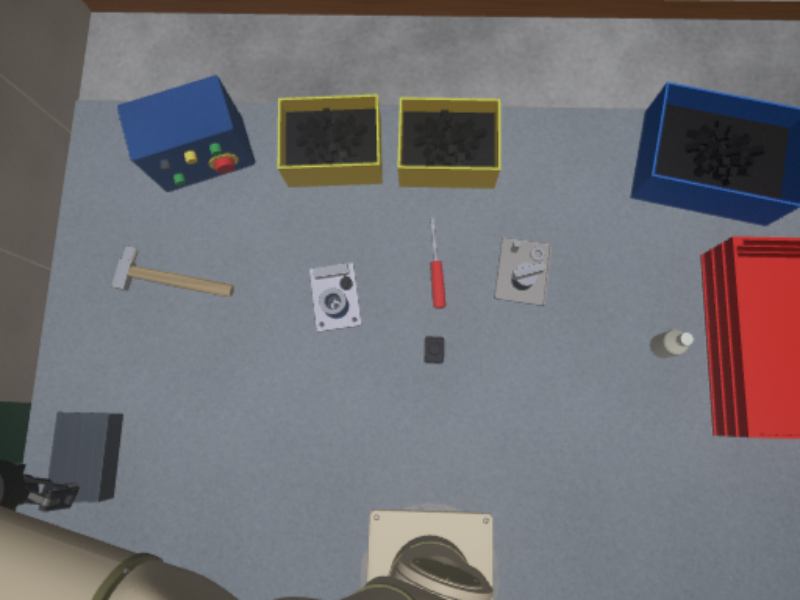

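View pics/scene0.png

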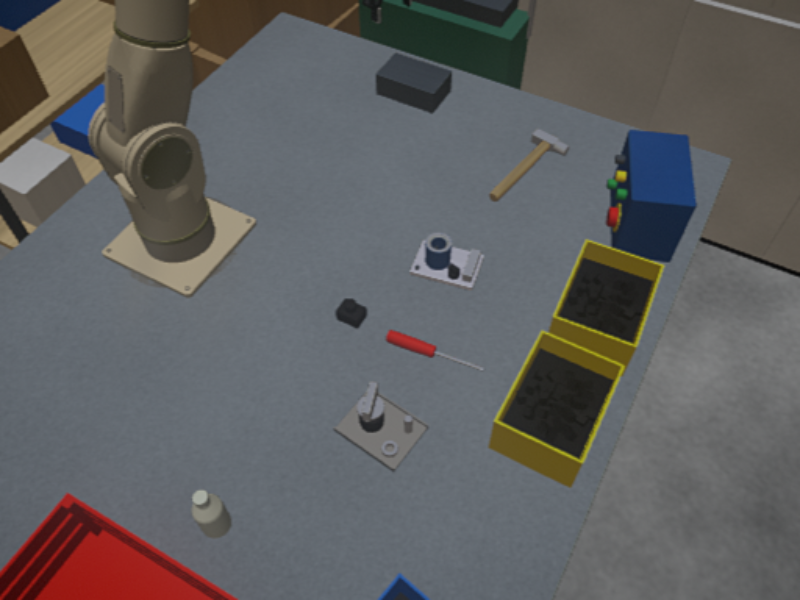

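The top view shows the screw's T grip at about (529,271) and the boss mouth at (333,300). In the scene view they are at (370,400) and (438,240). The housing is at (434,350) and the driver at (437,280) in the top view.

```bash
python3 - <<'E'
from h import *
np.set_printoptions(precision=3,suppress=True)
T=np.load("topP.npy");S=np.load("sceneP.npy");k=1.5625
b=tri(T,np.array([333,300])/k,S,np.array([438,239])/k); g=tri(T,np.array([529,270])/k,S,np.array([370,400])/k)
print("boss",b,"grip",g, "T dir",onplane(T,np.array([545,264])/k,.096)-onplane(T,np.array([514,277])/k,.096))
o,p,R=pose()
for q in (b,g): print(R.T@(q-p)*1000)
E
```

```text
boss [0.504 0.196 0.08 ] grip [ 0.568 -0.176  0.086] T dir [ 0.026 -0.058]
[-427.334 -293.866  325.172]
[-594.936 -632.034  318.358]
```

Emit:
arm_command(plan=[{"dp": [-38,-27,5]},{"dp": [-38,-27,5]},{"dp": [-38,-27,5]},{"dp": [-38,-27,5]},{"dp": [-38,-27,5]}], grip=-1)

```text
invalid input at $.plan[0]: expected keys dp, spin
```

Emit:
arm_command(plan=[{"dp": [-38,-27,5]},{"dp": [-38,-27,5]},{"dp": [-38,-27,5]},{"dp": [-38,-27,5]},{"dp": [0,0,0]}])

```text
invalid input at $.plan[0]: expected keys dp, spin
```

```bash
python3 - <<'E'
from h import *
np.set_printoptions(precision=3,suppress=True)
o,p,R=pose(); print(o["clock"],p,R[:,1],o["joint_pos"],np.array(viewer.camera_params("wrist")["T_tool_cam"]))
im,P=cam("wrist"); np.save("w1P.npy",P); cv2.imwrite("pics/w1.png",cv2.resize(im,(800,600)))
print(proj(P,[.504,.196,.068]), [ (np.array(d["position"]),d["score"]) for d in finder.find_in("wrist","boss_top")[:2]])
E
```

```text
1.1 [0.177 0.599 0.405] [0.284 0.959 0.   ] [-1.306  0.332 -0.065  1.46   0.022  1.35  -0.088] [[-0.001 -0.961 -0.278  0.071]
 [ 1.    -0.001 -0.     0.   ]
 [ 0.    -0.278  0.961  0.032]
 [ 0.     0.     0.     1.   ]]
[ 44.756 477.009] []
```

View pics/w1.png

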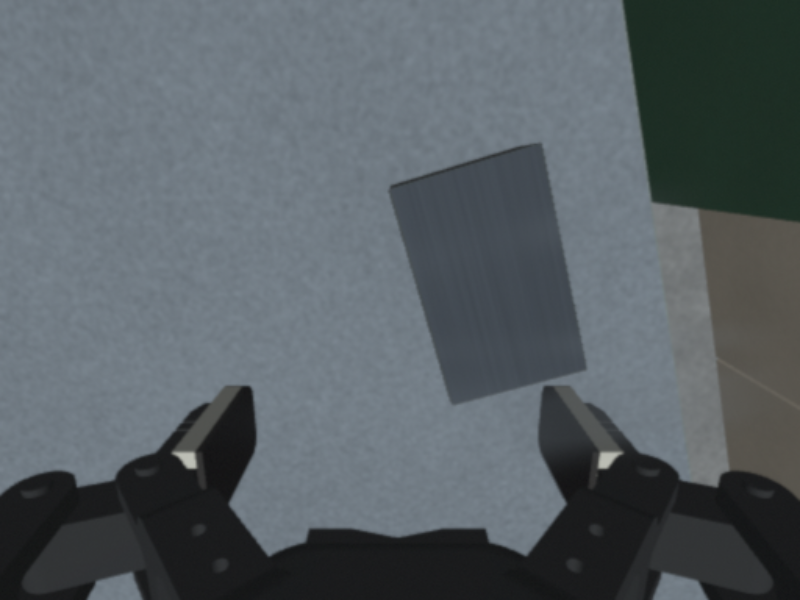

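The rows need a spin value too, so the arm has not moved. This picture shows only the dark block next to the start pose, at about (490,270).

Emit:
arm_command(plan=[{"dp": [-38,-27,5],"spin": 0},{"dp": [-38,-27,5],"spin": 0},{"dp": [-38,-27,5],"spin": 0},{"dp": [-38,-27,5],"spin": 0},{"dp": [-38,-27,5],"spin": 0}], grip=-1)

```text
clock: 1.7
position: [0.3222, 0.4142, 0.3798]
ee_rot: [0.143, 0.99, 0.0, 0.0]
ft_force: [1.2, 0.9, 1.1]
grip_width: 1.003
grasp_force: 0.0
```

Emit:
arm_command(plan=[{"dp": [-38,-27,5],"spin": 0},{"dp": [-38,-27,5],"spin": 0},{"dp": [-38,-27,5],"spin": 0},{"dp": [-38,-27,5],"spin": 0},{"dp": [0,0,0],"spin": 0}])

```text
clock: 2.2
position: [0.4399, 0.2633, 0.3594]
ee_rot: [0.148, 0.989, -0.001, 0.001]
ft_force: [-0.0, -0.6, 0.3]
grip_width: 0.999
grasp_force: 0.0
```

```bash
python3 - <<'E'
from h import *
np.set_printoptions(precision=3,suppress=True)
o,p,R=pose(); print(o["clock"],p,R[:,1],o["joint_pos"])
im,P=cam("wrist"); np.save("w1P.npy",P); cv2.imwrite("pics/w1b.png",cv2.resize(im,(800,600)))
print(proj(P,[.504,.196,.068]), [ (np.array(d["position"]),d["score"]) for d in finder.find_in("wrist","boss_top")[:2]])
E
```

```text
2.2 [0.44  0.263 0.359] [ 0.293  0.956 -0.002] [-0.83   0.112  0.215  1.827 -0.023  1.205  0.666]
[206.26  273.616] [(array([0.513, 0.21 , 0.018]), 0.62)]
```

View pics/w1b.png

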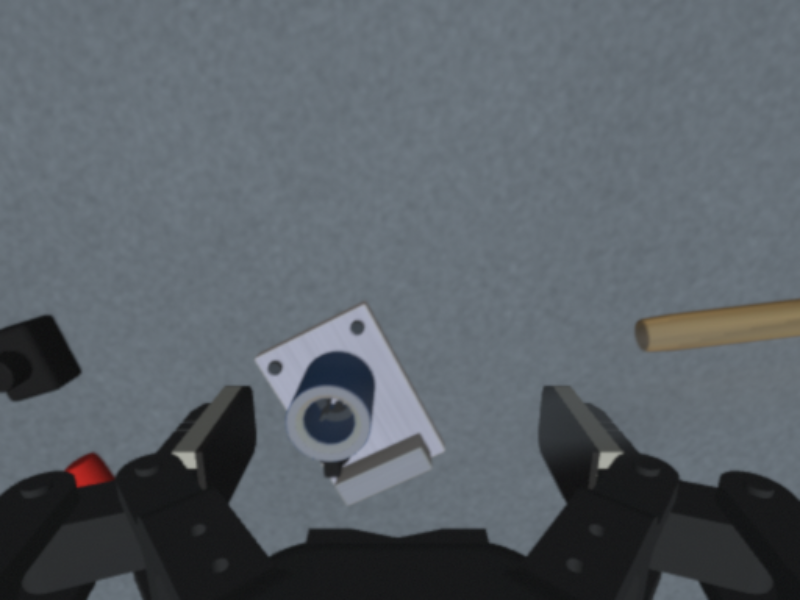

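The wrist view from above the fixture shows the boss mouth centred at (329,423), the fitting just below it at (333,470), and nothing else close by.

```bash
python3 - <<'E'
from h import *
np.set_printoptions(precision=3,suppress=True)
T=np.load("topP.npy");S=np.load("sceneP.npy");W=np.load("w1P.npy");k=1.5625
w=np.array([329,423])/k
print(tri(T,np.array([333,300])/k,W,w),tri(S,np.array([438,239])/k,W,w),onplane(W,w,.068))
o,p,R=pose();print(R.T@(np.array([.568,-.176,.078])-p)*1000)
E
```

```text
[0.507 0.199 0.06 ] [0.501 0.202 0.072] [0.502 0.201]
[-252.985 -388.415  281.631]
```

Emit:
arm_command(plan=[{"dp": [-25,-39,0],"spin": 0},{"dp": [-25,-39,0],"spin": 0},{"dp": [-25,-39,0],"spin": 0},{"dp": [-25,-39,0],"spin": 0},{"dp": [-25,-39,0],"spin": 0}])

```text
clock: 2.8
position: [0.5009, 0.0468, 0.3601]
ee_rot: [0.142, 0.99, 0.001, 0.0]
ft_force: [1.5, 0.4, 0.8]
grip_width: 0.997
grasp_force: 0.0
```

Emit:
arm_command(plan=[{"dp": [-25,-39,0],"spin": 0},{"dp": [-25,-39,0],"spin": 0},{"dp": [-25,-39,0],"spin": 0},{"dp": [-25,-39,0],"spin": 0},{"dp": [-25,-39,0],"spin": 0}])

```text
clock: 3.3
position: [0.5664, -0.1753, 0.3598]
ee_rot: [0.142, 0.99, 0.001, 0.0]
ft_force: [1.0, 1.0, -0.3]
grip_width: 1.002
grasp_force: 0.0
```

Emit:
arm_command(plan=[{"dp": [0,0,0],"spin": 0.145},{"dp": [0,0,0],"spin": 0.145},{"dp": [0,0,0],"spin": 0.145},{"dp": [0,0,0],"spin": 0.145},{"dp": [0,0,0],"spin": 0.145}])

```text
clock: 3.8
position: [0.5661, -0.1736, 0.3596]
ee_rot: [0.486, 0.874, 0.0, -0.0]
ft_force: [0.2, 0.2, 0.1]
grip_width: 1.002
grasp_force: 0.0
```

Emit:
arm_command(plan=[{"dp": [0,0,0],"spin": 0.145},{"dp": [0,0,0],"spin": 0}])

```text
clock: 4.0
position: [0.5661, -0.1736, 0.3595]
ee_rot: [0.547, 0.837, 0.0, -0.0]
ft_force: [0.0, -0.2, -0.6]
grip_width: 0.999
grasp_force: 0.0
```

```bash
python3 - <<'E'
from h import *
np.set_printoptions(precision=3,suppress=True)
o,p,R=pose(); print(o["clock"],p,R[:,1],o["joint_pos"])
im,P=cam("wrist"); np.save("w2P.npy",P); cv2.imwrite("pics/w2.png",cv2.resize(im,(800,600)))
print(proj(P,[.568,-.176,.09])*1.5625)
for n in("grip","screw"): print([ (np.array(d["position"]),d["score"]) for d in finder.find_in("wrist",n)[:2]])
E
```

```text
4.0 [ 0.566 -0.174  0.36 ] [0.916 0.402 0.   ] [-0.364  0.341  0.725  1.646 -0.237  1.245  0.823]
[398.895 316.644]
[(array([ 0.565, -0.172,  0.092]), 0.94), (array([ 0.627, -0.154,  0.049]), 0.57)]
[(array([ 0.563, -0.171,  0.095]), 0.93)]
```

View pics/w2.png

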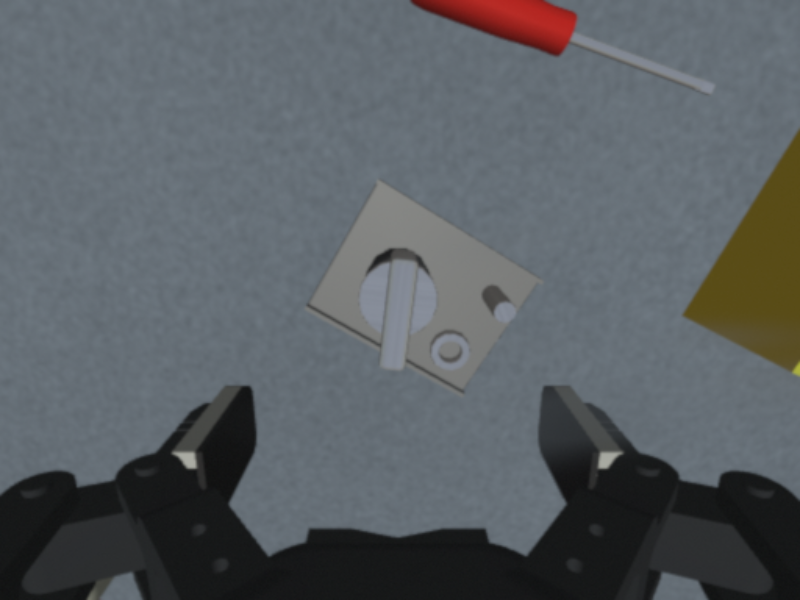

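The grip's top face runs from (404,262) to (392,368), centred at about (398,314) and turned slightly from the tool's x. The pin at (505,312) is about 60 mm to the side and much lower.

```bash
python3 - <<'E'
from h import *
np.set_printoptions(precision=3,suppress=True)
k=1.5625;W=np.load("w2P.npy");o,p,R=pose()
a,b=[onplane(W,np.array(u)/k,.096) for u in((404,262),(392,368))]
d=R[:2,:2].T@(a-b); print(d,np.arctan2(d[1],d[0]))
c=np.array([398,314])/k
print("mid",(a+b)/2, tri(np.load("topP.npy"),np.array([529,270])/k,W,c), tri(np.load("sceneP.npy"),np.array([371,400])/k,W,c))
print(R.T@(np.r_[(a+b)/2,.085]-p)*1000)
E
```

```text
[0.056 0.006] 0.11299076944944053
mid [ 0.567 -0.175] [ 0.567 -0.174  0.095] [ 0.569 -0.175  0.086]
[ -0.439   0.914 274.613]
```

Emit:
arm_command(plan=[{"dp": [0,1,25],"spin": 0.11},{"dp": [0,0,25],"spin": 0},{"dp": [0,0,25],"spin": 0},{"dp": [0,0,15],"spin": 0},{"dp": [0,0,0],"spin": 0}])

```text
clock: 4.65
position: [0.5658, -0.1748, 0.2679]
ee_rot: [0.592, 0.806, -0.001, -0.001]
ft_force: [-0.0, -0.6, 0.7]
grip_width: 0.996
grasp_force: 0.0
```

```bash
python3 - <<'E'
from h import *
np.set_printoptions(precision=3,suppress=True)
o,p,R=pose(); print(o["clock"],p,R[:,1])
im,P=cam("wrist"); cv2.imwrite("pics/w3.png",cv2.resize(im,(800,600)))
for q in (p+R[:,2]*.155, np.r_[p[:2],.096],np.r_[(p+R[:,0]*.03)[:2],.096]): print(proj(P,q)*1.5625)
E
```

```text
4.65 [ 0.566 -0.175  0.268] [ 0.954  0.3   -0.003]
[398.204 424.663]
[399.584 398.46 ]
[399.662 309.104]
```

View pics/w3.png

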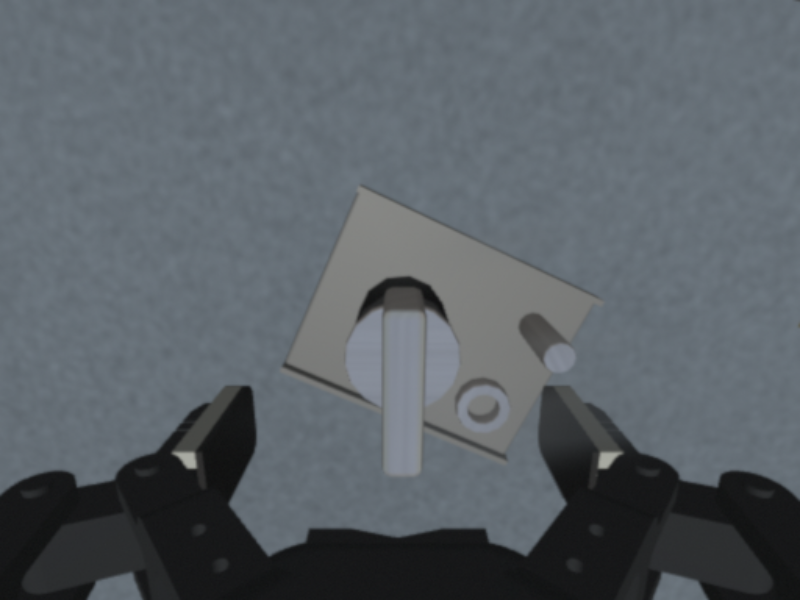

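The grip is aligned with the tool. Its centre line is at column 404 against the tool axis at 399, which is about +1.5 mm in y, and the far end at row 311 matches the prediction of 309.

Emit:
arm_command(plan=[{"dp": [0,1.5,15],"spin": 0},{"dp": [0,0,13],"spin": 0},{"dp": [0,0,0],"spin": 0}])

```text
clock: 5.0
position: [0.5672, -0.1744, 0.2399]
ee_rot: [0.592, 0.806, -0.001, -0.001]
ft_force: [-0.3, -0.4, 0.4]
grip_width: 1.001
grasp_force: 0.0
```

Emit:
arm_command(plan=[{"dp": [0,0,0],"spin": 0},{"dp": [0,0,0],"spin": 0},{"dp": [0,0,0],"spin": 0},{"dp": [0,0,0],"spin": 0},{"dp": [0,0,0],"spin": 0}], grip=1, newtons=40)

```text
clock: 5.5
position: [0.5678, -0.1749, 0.242]
ee_rot: [0.592, 0.806, 0.0, 0.0]
ft_force: [-1.2, 0.6, 5.4]
grip_width: 0.156
grasp_force: 43.0
```

Emit:
arm_command(plan=[{"dp": [0,0,0],"spin": 0},{"dp": [0,0,0],"spin": 0},{"dp": [0,0,0],"spin": 0},{"dp": [0,0,0],"spin": 0},{"dp": [0,0,0],"spin": 0}])

```text
clock: 6.0
position: [0.5678, -0.1749, 0.242]
ee_rot: [0.592, 0.806, 0.0, 0.0]
ft_force: [-0.8, 1.2, 5.4]
grip_width: 0.154
grasp_force: 42.8
```

Emit:
arm_command(plan=[{"dp": [0,0,-15],"spin": 0},{"dp": [0,0,-20],"spin": 0},{"dp": [0,0,-25],"spin": 0},{"dp": [0,0,-25],"spin": 0},{"dp": [0,0,-15],"spin": 0}])

```text
clock: 6.5
position: [0.5678, -0.1751, 0.344]
ee_rot: [0.592, 0.806, 0.0, 0.001]
ft_force: [-0.7, -0.7, -3.0]
grip_width: 0.153
grasp_force: 41.8
```

```bash
python3 - <<'E'
from h import *
np.set_printoptions(precision=3,suppress=True)
o,p,R=pose(); print(o["clock"],p,R,o["ft_force"],o["joint_pos"],o["grip_width"])
print(R.T@(np.array([.503,.200,0])-p)*1000)
E
```

```text
6.5 [ 0.568 -0.175  0.344] [[-0.298  0.955  0.002]
 [ 0.955  0.298 -0.   ]
 [-0.001  0.002 -1.   ]] [-0.708 -0.717 -2.98 ] [-0.371  0.364  0.741  1.661 -0.26   1.216  0.731] 0.15258602860411424
[377.641  49.443 343.786]
```

Emit:
arm_command(plan=[{"dp": [38,5,0],"spin": 0},{"dp": [38,5,0],"spin": 0},{"dp": [38,5,0],"spin": 0},{"dp": [38,5,0],"spin": 0},{"dp": [38,5,0],"spin": 0}])

```text
clock: 7.0
position: [0.5342, 0.0154, 0.3417]
ee_rot: [0.592, 0.806, -0.0, -0.0]
ft_force: [1.3, -0.4, -2.6]
grip_width: 0.157
grasp_force: 41.8
```

Emit:
arm_command(plan=[{"dp": [38,5,0],"spin": 0},{"dp": [38,5,0],"spin": 0},{"dp": [38,5,0],"spin": 0},{"dp": [38,5,0],"spin": 0},{"dp": [20,3,0],"spin": 0}])

```text
clock: 7.5
position: [0.5043, 0.1885, 0.3416]
ee_rot: [0.591, 0.807, 0.0, -0.001]
ft_force: [0.4, -0.0, -1.6]
grip_width: 0.155
grasp_force: 41.8
```

Emit:
arm_command(plan=[{"dp": [0,0,0],"spin": 0},{"dp": [0,0,0],"spin": 0}])

```text
clock: 7.7
position: [0.5054, 0.1848, 0.3416]
ee_rot: [0.592, 0.806, -0.0, 0.0]
ft_force: [0.9, -0.6, -2.1]
grip_width: 0.159
grasp_force: 41.8
```

```bash
python3 - <<'E'
from h import *
np.set_printoptions(precision=3,suppress=True)
o,p,R=pose(); print(o["clock"],p,R[:,0],o["ft_force"],o["joint_pos"],o["grip_width"])
print(R.T@(np.array([.503,.200,0])-p)*1000)
im,P=cam("wrist"); cv2.imwrite("pics/w4.png",cv2.resize(im,(800,600))); np.save("w4P.npy",P)
print(proj(P,[.503,.200,.068])*1.5625)
im,P=cam("scene"); c=proj(P,np.r_[p[:2],.09]).astype(int); s=im[c[1]-60:c[1]+60,c[0]-80:c[0]+80]; print(c)
cv2.imwrite("pics/s4.png",cv2.resize(s,(800,600),interpolation=2))
E
```

```text
7.7 [0.505 0.185 0.342] [-0.299  0.954 -0.001] [ 0.932 -0.603 -2.14 ] [-0.934  0.198  0.563  1.802 -0.113  1.175 -0.033] 0.1587662531025024
[ 15.356   2.439 341.574]
[402.197 280.147]
[279 153]
```

View pics/w4.png

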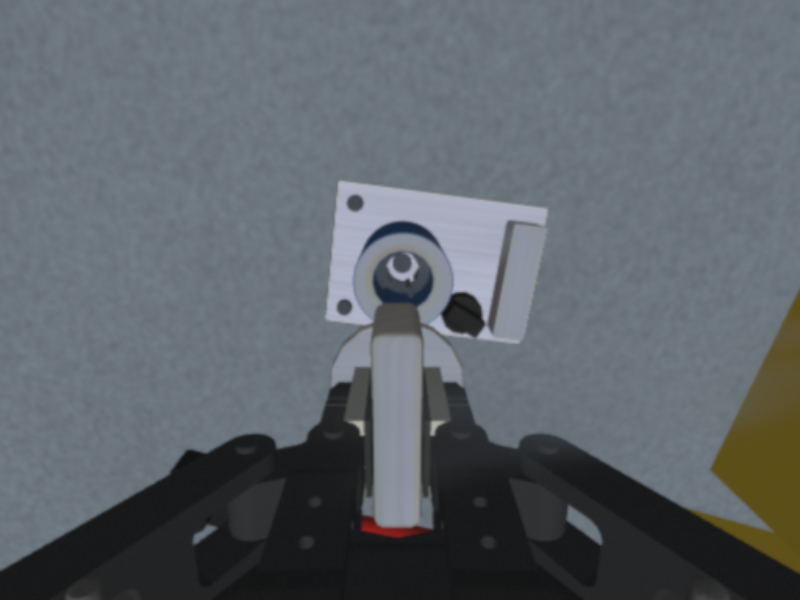

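View pics/s4.png

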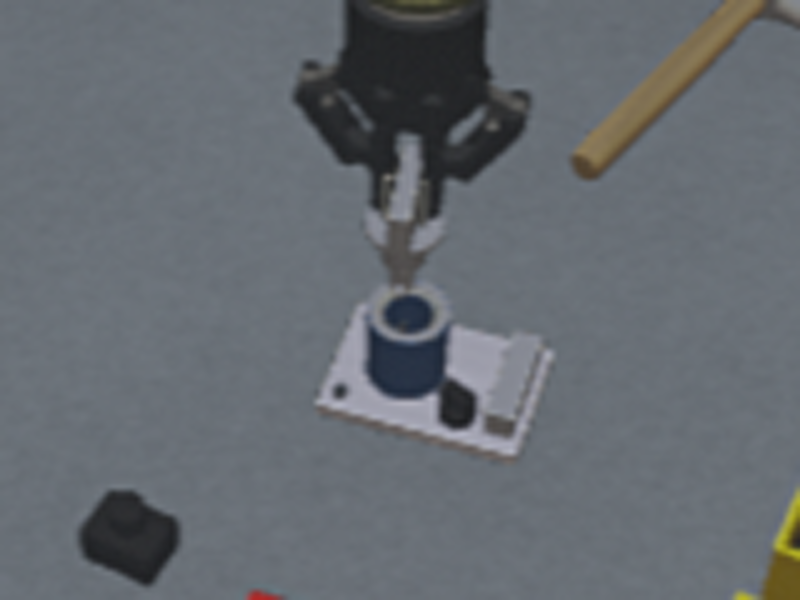

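Both views show the screw held straight, with the boss mouth centred at (403,280) in the wrist view, exactly where predicted. That leaves +15.4 mm in x and +2.4 mm in y.

Emit:
arm_command(plan=[{"dp": [9,1.4,0],"spin": 0},{"dp": [6.4,1,0],"spin": 0},{"dp": [0,0,15],"spin": 0},{"dp": [0,0,15],"spin": 0},{"dp": [0,0,10],"spin": 0}])

```text
clock: 8.3
position: [0.5029, 0.2008, 0.3007]
ee_rot: [0.592, 0.806, -0.0, -0.0]
ft_force: [1.2, -0.1, -2.6]
grip_width: 0.151
grasp_force: 41.8
```

```bash
cat > st.py <<'E'
from h import *
np.set_printoptions(precision=4,suppress=True)
o,p,R=pose(); print(o["clock"],p,R.T@(np.array([.503,.200,0])-p)*1000,"F",np.array(o["ft_force"]),"M",np.array(o["torque"]),"yaw",np.arctan2(R[1,0],R[0,0]),"j7",o["joint_pos"][6],o["grip_width"])
E
python3 st.py
```

```text
8.3 [0.5029 0.2008 0.3007] [ -0.7616   0.1015 300.7297] F [ 1.201  -0.069  -2.6161] M [ 0.026  -0.0242  0.0084] yaw 1.8741083826577296 j7 -0.03732200172216141 0.1511012805281473
```

Emit:
arm_command(plan=[{"dp": [-0.7,0,6],"spin": 0},{"dp": [0,0,6],"spin": 0},{"dp": [0,0,5],"spin": 0},{"dp": [0,0,0],"spin": 0}])

```text
clock: 8.7
position: [0.5033, 0.1998, 0.2843]
ee_rot: [0.592, 0.806, -0.0, -0.0]
ft_force: [0.7, -1.1, -1.6]
grip_width: 0.159
grasp_force: 41.8
```

```bash
python3 st.py
```

```text
8.7 [0.5033 0.1998 0.2843] [  0.3301  -0.0625 284.2758] F [ 0.7084 -1.0588 -1.609 ] M [-0.0267 -0.0103  0.0346] yaw 1.8737868872785062 j7 -0.02521567043401645 0.15938317410636227
```

Emit:
arm_command(plan=[{"dp": [0,0,4],"spin": 0},{"dp": [0,0,4],"spin": 0},{"dp": [0,0,2],"spin": 0},{"dp": [0,0,0],"spin": 0}])

```text
clock: 9.1
position: [0.5033, 0.1997, 0.2744]
ee_rot: [0.592, 0.806, -0.0, -0.0]
ft_force: [0.6, -0.6, -2.3]
grip_width: 0.161
grasp_force: 41.8
```

```bash
python3 st.py
```

```text
9.1 [0.5033 0.1997 0.2744] [  0.381   -0.0851 274.3967] F [ 0.5726 -0.5758 -2.3029] M [-0.0556  0.0426  0.018 ] yaw 1.8737858482290295 j7 -0.01866612511106715 0.16106691509839666
```

Emit:
arm_command(plan=[{"dp": [0,0,1.5],"spin": 0},{"dp": [0,0,1.5],"spin": 0},{"dp": [0,0,0],"spin": 0}])

```text
clock: 9.4
position: [0.5035, 0.1998, 0.2716]
ee_rot: [0.592, 0.806, 0.0, 0.0]
ft_force: [1.2, 0.4, -2.7]
grip_width: 0.154
grasp_force: 41.8
```

```bash
python3 st.py
```

```text
9.4 [0.5035 0.1998 0.2716] [  0.3336  -0.4343 271.6468] F [ 1.1856  0.4249 -2.7129] M [ 0.0348 -0.0886 -0.0549] yaw 1.8738091005715087 j7 -0.01662451577873201 0.1537497621363036
```

Emit:
arm_command(plan=[{"dp": [0,0,1.5],"spin": 0},{"dp": [0,0,1.5],"spin": 0},{"dp": [0,0,0],"spin": 0}])

```text
clock: 9.7
position: [0.5035, 0.1998, 0.2686]
ee_rot: [0.592, 0.806, 0.0, 0.0]
ft_force: [2.4, 0.7, -3.5]
grip_width: 0.159
grasp_force: 41.6
```

```bash
python3 st.py
```

```text
9.7 [0.5035 0.1998 0.2686] [  0.3107  -0.5575 268.6068] F [ 2.4104  0.733  -3.5382] M [ 0.281  -0.479  -0.0006] yaw 1.8737701444762593 j7 -0.014639246741789236 0.15854775465901913
```

Emit:
arm_command(plan=[{"dp": [0,0.8,0.5],"spin": 0},{"dp": [0,0,1],"spin": 0},{"dp": [0,0,0],"spin": 0}])

```text
clock: 10.0
position: [0.5041, 0.1999, 0.2669]
ee_rot: [0.592, 0.806, -0.0, -0.0]
ft_force: [-0.4, 0.4, -2.5]
grip_width: 0.155
grasp_force: 41.8
```

```bash
python3 st.py
```

```text
10.0 [0.5041 0.1999 0.2669] [  0.3884  -0.8445 266.9319] F [-0.3671  0.3531 -2.4597] M [ 0.0431 -0.0253  0.0009] yaw 1.873770574914661 j7 -0.012722784727030348 0.15493866453399174
```

Emit:
arm_command(plan=[{"dp": [0,0,1],"spin": 0},{"dp": [0,0,1],"spin": 0},{"dp": [0,0,0],"spin": 0}])

```text
clock: 10.3
position: [0.5041, 0.1999, 0.2649]
ee_rot: [0.592, 0.806, -0.0, -0.0]
ft_force: [-0.8, -0.9, -2.7]
grip_width: 0.153
grasp_force: 41.7
```

```bash
python3 st.py
```

```text
10.3 [0.5041 0.1999 0.2649] [  0.4067  -0.9109 264.9391] F [-0.8045 -0.8587 -2.6934] M [ 0.0268  0.0092 -0.0269] yaw 1.873718728586189 j7 -0.011408242417442784 0.15311996966213126
```

Emit:
arm_command(plan=[{"dp": [0,0,1],"spin": 0},{"dp": [0,0,1],"spin": 0},{"dp": [0,0,0],"spin": 0}])

```text
clock: 10.6
position: [0.5041, 0.2, 0.263]
ee_rot: [0.592, 0.806, -0.0, -0.0]
ft_force: [-0.4, 0.2, -2.6]
grip_width: 0.155
grasp_force: 41.7
```

```bash
python3 st.py
```

```text
10.6 [0.5041 0.2    0.263 ] [  0.3728  -0.974  262.9556] F [-0.366   0.1673 -2.5798] M [ 0.0189  0.0691 -0.0318] yaw 1.8737689929878745 j7 -0.01001838434665119 0.15497011683935435
```

Emit:
arm_command(plan=[{"dp": [0,0,1],"spin": 0},{"dp": [0,0,1],"spin": 0},{"dp": [0,0,0],"spin": 0}])

```text
clock: 10.9
position: [0.5041, 0.2, 0.261]
ee_rot: [0.592, 0.806, -0.0, -0.0]
ft_force: [-0.6, 1.2, -2.5]
grip_width: 0.159
grasp_force: 41.7
```

```bash
python3 st.py
```

```text
10.9 [0.5041 0.2    0.261 ] [  0.3463  -0.9828 260.9722] F [-0.631   1.2119 -2.5416] M [-0.0413  0.1487 -0.0656] yaw 1.873758066721055 j7 -0.008655945588925388 0.15894243264964364
```

Emit:
arm_command(plan=[{"dp": [0,0,1],"spin": 0},{"dp": [0,0,1],"spin": 0},{"dp": [0,0,0],"spin": 0}])

```text
clock: 11.2
position: [0.5042, 0.2, 0.2592]
ee_rot: [0.592, 0.806, 0.0, -0.0]
ft_force: [-1.9, 0.3, -0.5]
grip_width: 0.152
grasp_force: 42.3
```

```bash
python3 st.py
```

```text
11.2 [0.5042 0.2    0.2592] [  0.3261  -1.1749 259.248 ] F [-1.9118  0.3108 -0.5098] M [-0.1106  0.4418 -0.0491] yaw 1.873744090918373 j7 -0.007260694630772568 0.15159089015687266
```

Emit:
arm_command(plan=[{"dp": [0,-0.3,0.3],"spin": 0.05},{"dp": [0,0,0.2],"spin": 0.05},{"dp": [0,0,0],"spin": 0}])

```text
clock: 11.5
position: [0.5041, 0.2, 0.259]
ee_rot: [0.632, 0.775, 0.0, 0.0]
ft_force: [-0.3, -0.3, 1.1]
grip_width: 0.152
grasp_force: 42.4
```

```bash
python3 st.py
```

```text
11.5 [0.5041 0.2    0.259 ] [  0.1288  -1.3932 258.9946] F [-0.3055 -0.2709  1.056 ] M [-0.0774  0.0777 -0.0311] yaw 1.7730922512652603 j7 -0.10241646402254788 0.15201934329918793
```

Emit:
arm_command(plan=[{"dp": [0,0,0.2],"spin": 0.05},{"dp": [0,0,0.2],"spin": 0.05},{"dp": [0,0,0],"spin": 0}])

```text
clock: 11.8
position: [0.5042, 0.2001, 0.2586]
ee_rot: [0.67, 0.743, 0.001, 0.0]
ft_force: [1.5, 1.2, 2.6]
grip_width: 0.16
grasp_force: 42.4
```

```bash
python3 st.py
```

```text
11.8 [0.5042 0.2001 0.2586] [ -0.0224  -1.5573 258.6394] F [1.5055 1.159  2.5515] M [ 0.0464 -0.0973 -0.0146] yaw 1.674456987563365 j7 -0.1951113775586479 0.15997146832753703
```

Emit:
arm_command(plan=[{"dp": [0,0,0.1],"spin": 0.05},{"dp": [0,0,0.1],"spin": 0.05},{"dp": [0,0,0],"spin": 0}])

```text
clock: 12.1
position: [0.504, 0.2, 0.2582]
ee_rot: [0.706, 0.709, 0.0, 0.0]
ft_force: [0.2, -0.1, 1.8]
grip_width: 0.156
grasp_force: 42.3
```

```bash
python3 st.py
```

```text
12.1 [0.504  0.2    0.2582] [ -0.0578  -1.1633 258.2372] F [ 0.2415 -0.1446  1.8044] M [ 0.0503 -0.1009 -0.0246] yaw 1.5753071950496393 j7 -0.2882608427307766 0.15634118894939802
```

Emit:
arm_command(plan=[{"dp": [0,0,0.1],"spin": 0.05},{"dp": [0,0,0.1],"spin": 0.05},{"dp": [0,0,0],"spin": 0}])

```text
clock: 12.4
position: [0.5039, 0.1999, 0.2579]
ee_rot: [0.74, 0.673, 0.0, 0.0]
ft_force: [0.8, -0.5, -1.1]
grip_width: 0.156
grasp_force: 42.2
```

```bash
python3 st.py
```

```text
12.4 [0.5039 0.1999 0.2579] [ -0.0058  -1.0076 257.9   ] F [ 0.7995 -0.4948 -1.0849] M [ 0.0248 -0.1263 -0.0086] yaw 1.4757878685366392 j7 -0.3814975031641158 0.15644862814009558
```

Emit:
arm_command(plan=[{"dp": [0,0,0.25],"spin": 0.05},{"dp": [0,0,0.2],"spin": 0.05},{"dp": [0,0,0.2],"spin": 0.05},{"dp": [0,0,0],"spin": 0}])

```text
clock: 12.8
position: [0.504, 0.1999, 0.2574]
ee_rot: [0.788, 0.616, 0.0, 0.0]
ft_force: [-0.0, -0.0, 2.2]
grip_width: 0.157
grasp_force: 42.4
```

```bash
python3 st.py
```

```text
12.8 [0.504  0.1999 0.2574] [ -0.2111  -1.0152 257.3832] F [-0.0497 -0.0497  2.1679] M [-0.063   0.0108 -0.0507] yaw 1.3261440123170911 j7 -0.5211775793835352 0.15670774552716496
```

Emit:
arm_command(plan=[{"dp": [0,0,0.2],"spin": 0.05},{"dp": [0,0,0.2],"spin": 0.05},{"dp": [0,0,0.2],"spin": 0.05},{"dp": [0,0,0],"spin": 0}])

```text
clock: 13.2
position: [0.504, 0.1999, 0.2568]
ee_rot: [0.832, 0.555, 0.0, 0.0]
ft_force: [-0.1, -0.3, 1.6]
grip_width: 0.153
grasp_force: 42.4
```

```bash
python3 st.py
```

```text
13.2 [0.504  0.1999 0.2568] [ -0.3461  -1.0599 256.7508] F [-0.1008 -0.2893  1.5797] M [-0.0911 -0.1239  0.0234] yaw 1.1762941833352807 j7 -0.6604602467315746 0.15321972599527292
```

Emit:
arm_command(plan=[{"dp": [0,0,0.2],"spin": 0.05},{"dp": [0,0,0.2],"spin": 0.05},{"dp": [0,0,0.2],"spin": 0.05},{"dp": [0,0,0],"spin": 0}])

```text
clock: 13.6
position: [0.504, 0.1999, 0.2562]
ee_rot: [0.871, 0.491, 0.0, 0.0]
ft_force: [0.1, -0.1, 3.0]
grip_width: 0.156
grasp_force: 42.6
```

```bash
python3 st.py
```

```text
13.6 [0.504  0.1999 0.2562] [ -0.5243  -0.9168 256.2082] F [ 0.0748 -0.1033  3.0368] M [-0.0766  0.0404 -0.0231] yaw 1.0265197396847505 j7 -0.7991906885481754 0.1564496136830324
```

Emit:
arm_command(plan=[{"dp": [0,0,0.2],"spin": 0.05},{"dp": [0,0,0.2],"spin": 0.05},{"dp": [0,0,0],"spin": 0}])

```text
clock: 13.9
position: [0.504, 0.1999, 0.2558]
ee_rot: [0.895, 0.447, 0.0, -0.0]
ft_force: [-0.1, 0.2, 3.7]
grip_width: 0.15
grasp_force: 42.7
```

```bash
python3 st.py
```

```text
13.9 [0.504  0.1999 0.2558] [ -0.6557  -0.8809 255.8295] F [-0.0935  0.1785  3.6733] M [-0.0762 -0.0106  0.009 ] yaw 0.9265197286949659 j7 -0.8913975495047062 0.15022254026370196
```

Still descending freely at about 4 mm/rad.

Emit:
arm_command(plan=[{"dp": [0,0,0.15],"spin": 0.05},{"dp": [0,0,0.15],"spin": 0.05},{"dp": [0,0,0],"spin": 0}])

```text
clock: 14.2
position: [0.504, 0.1999, 0.2554]
ee_rot: [0.916, 0.402, 0.0, 0.0]
ft_force: [1.1, -0.3, 2.3]
grip_width: 0.154
grasp_force: 42.6
```

```bash
python3 st.py
```

```text
14.2 [0.504  0.1999 0.2554] [ -0.6598  -0.8582 255.4214] F [ 1.1042 -0.2588  2.3475] M [-0.0421 -0.096  -0.0439] yaw 0.8265071728873902 j7 -0.9834443014095188 0.15392220716288282
```

Emit:
arm_command(plan=[{"dp": [0,0,0.15],"spin": 0.05},{"dp": [0,0,0.15],"spin": 0.05},{"dp": [0,0,0],"spin": 0}])

```text
clock: 14.5
position: [0.5039, 0.1999, 0.2551]
ee_rot: [0.935, 0.355, 0.0, 0.0]
ft_force: [0.4, -0.2, 2.4]
grip_width: 0.155
grasp_force: 42.6
```

```bash
python3 st.py
```

```text
14.5 [0.5039 0.1999 0.2551] [ -0.6812  -0.7077 255.0789] F [ 0.4094 -0.203   2.4416] M [-0.1075 -0.0442 -0.0138] yaw 0.7266259791287013 j7 -1.0750969571166582 0.15510631176351558
```

Emit:
arm_command(plan=[{"dp": [0,0,0.2],"spin": 0.05},{"dp": [0,0,0.2],"spin": 0.05},{"dp": [0,0,0],"spin": 0}])

```text
clock: 14.8
position: [0.5039, 0.2, 0.2548]
ee_rot: [0.951, 0.308, 0.0, -0.0]
ft_force: [-0.5, 0.3, 5.0]
grip_width: 0.158
grasp_force: 42.8
```

```bash
python3 st.py
```

```text
14.8 [0.5039 0.2    0.2548] [ -0.775   -0.5456 254.7827] F [-0.4819  0.2956  4.9737] M [0.0126 0.1645 0.0154] yaw 0.6266378505698462 j7 -1.1663584557646958 0.1576475414158319
```

Emit:
arm_command(plan=[{"dp": [0,0,0.15],"spin": 0.04},{"dp": [0,0,0.15],"spin": 0.04},{"dp": [0,0,0],"spin": 0}])

```text
clock: 15.1
position: [0.5039, 0.1999, 0.2545]
ee_rot: [0.963, 0.27, 0.0, -0.0]
ft_force: [-0.9, -1.1, 5.7]
grip_width: 0.156
grasp_force: 42.9
```

```bash
python3 st.py
```

```text
15.1 [0.5039 0.1999 0.2545] [ -0.7718  -0.5761 254.5272] F [-0.9468 -1.0696  5.7241] M [-0.1011  0.2404 -0.0126] yaw 0.5468047705756425 j7 -1.2389630234401932 0.15561763715314386
```

Emit:
arm_command(plan=[{"dp": [0,0,0.05],"spin": 0.03},{"dp": [0,0,0.05],"spin": 0.03},{"dp": [0,0,0],"spin": 0}])

```text
clock: 15.4
position: [0.5039, 0.1998, 0.2543]
ee_rot: [0.97, 0.241, -0.0, -0.0]
ft_force: [-1.2, -0.8, 6.1]
grip_width: 0.157
grasp_force: 42.9
```

```bash
python3 st.py
```

```text
15.4 [0.5039 0.1998 0.2543] [ -0.5805  -0.5587 254.3459] F [-1.1869 -0.8313  6.0654] M [-0.1291  0.3536 -0.0102] yaw 0.48712963960394484 j7 -1.2931794773426 0.15668388335465466
```

Emit:
arm_command(plan=[{"dp": [0,0,0.1],"spin": 0.03},{"dp": [0,0,0.1],"spin": 0.03},{"dp": [0,0,0],"spin": 0}])

```text
clock: 15.7
position: [0.5038, 0.1997, 0.2541]
ee_rot: [0.977, 0.212, -0.0, 0.0]
ft_force: [-2.0, -2.1, 6.1]
grip_width: 0.156
grasp_force: 43.1
```

```bash
python3 st.py
```

```text
15.7 [0.5038 0.1997 0.2541] [ -0.4164  -0.573  254.1375] F [-1.9623 -2.1323  6.0574] M [-0.2836  0.5095  0.0213] yaw 0.42711294478989315 j7 -1.3474278205808947 0.15645940275783418
```

Emit:
arm_command(plan=[{"dp": [-0.4,0.1,0.05],"spin": 0.03},{"dp": [0,0,0.1],"spin": 0.03},{"dp": [0,0,0],"spin": 0}])

```text
clock: 16.0
position: [0.5035, 0.1995, 0.2541]
ee_rot: [0.983, 0.183, -0.0, 0.0]
ft_force: [-3.0, -1.6, 7.7]
grip_width: 0.16
grasp_force: 43.2
```

```bash
python3 st.py
```

```text
16.0 [0.5035 0.1995 0.2541] [ -0.1397  -0.6625 254.0738] F [-2.9525 -1.6378  7.6701] M [-0.3989  0.5978  0.0491] yaw 0.3671878622999423 j7 -1.4018324366129893 0.16019075856636522
```

Emit:
arm_command(plan=[{"dp": [0,0,0.1],"spin": 0.03},{"dp": [0,0,0.1],"spin": 0.03},{"dp": [0,0,0],"spin": 0}])

```text
clock: 16.3
position: [0.5036, 0.1994, 0.254]
ee_rot: [0.988, 0.153, -0.0, 0.0]
ft_force: [-2.9, -2.1, 9.6]
grip_width: 0.155
grasp_force: 43.5
```

```bash
python3 st.py
```

```text
16.3 [0.5036 0.1994 0.254 ] [ -0.239  -0.682 254.023] F [-2.8641 -2.1064  9.5511] M [-0.4377  0.6729  0.0612] yaw 0.3072227714925968 j7 -1.4558579314664366 0.15526526310381436
```

The height has stopped at 0.2540, the predicted home height. Force and torque are rising while the screw no longer drops, so the flange is seated and I'll let go.

Emit:
arm_command(plan=[{"dp": [-0.2,0,-0.5],"spin": 0},{"dp": [0,0,0],"spin": 0}])

```text
clock: 16.5
position: [0.5033, 0.1993, 0.2541]
ee_rot: [0.988, 0.153, -0.0, 0.0]
ft_force: [-1.4, -2.1, 4.0]
grip_width: 0.157
grasp_force: 42.6
```

Emit:
arm_command(plan=[{"dp": [0,0,0],"spin": 0},{"dp": [0,0,0],"spin": 0},{"dp": [0,0,0],"spin": 0},{"dp": [0,0,0],"spin": 0},{"dp": [0,0,0],"spin": 0}], grip=-1)

```text
clock: 17.0
position: [0.5034, 0.1996, 0.2542]
ee_rot: [0.988, 0.151, 0.0, -0.0]
ft_force: [-0.4, -0.5, -0.6]
grip_width: 0.981
grasp_force: 0.0
```

```bash
python3 st.py
```

```text
17.0 [0.5034 0.1996 0.2542] [ -0.2508  -0.4302 254.158 ] F [-0.3806 -0.4544 -0.6207] M [-0.0063 -0.0206  0.0035] yaw 0.3040947779793501 j7 -1.4596492069377613 0.9809273771440612
```

Emit:
arm_command(plan=[{"dp": [0,0,-15],"spin": 0},{"dp": [0,0,-30],"spin": 0},{"dp": [0,0,-40],"spin": 0},{"dp": [-45,0,-10],"spin": 0},{"dp": [0,0,0],"spin": 0}])

```text
clock: 17.5
position: [0.4597, 0.1844, 0.352]
ee_rot: [0.989, 0.151, 0.001, -0.004]
ft_force: [0.2, 0.0, -0.5]
grip_width: 1.001
grasp_force: 0.0
```

```bash
python3 st.py; python3 - <<'E'
from h import *
im,P=cam("scene"); c=[280,155]; s=im[c[1]-30:c[1]+30,c[0]-40:c[0]+40]
im2,P2=cam("wrist")
cv2.imwrite("pics/fin.png",np.hstack([cv2.resize(s,(400,300),interpolation=2),cv2.resize(im2,(400,300))]))
E
```

```text
17.5 [0.4597 0.1844 0.352 ] [ 45.2344   0.5194 352.1187] F [ 0.2332  0.0042 -0.5081] M [0.0004 0.0154 0.0631] yaw 0.3029344865114374 j7 -1.6553152345572506 1.0007000870544767
```

View pics/fin.png

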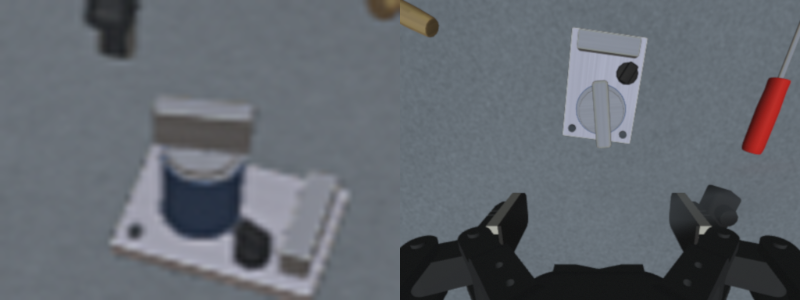

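The picture shows the screw upright with its flange on the blue boss (left half, about (203,165)). The fitting and the other things are in place, and the gripper is clear.

```bash
python3 -c "
from workcell import manip; print(manip.hand_in())"
```

```text
the job is handed in; nothing more can be done
None
```

The clamp screw is threaded into the boss and released, and the job was handed in about 17.5 s into the 72 s allowed: it dropped straight into the thread start, so no backing off was needed, and I stopped turning when its descent ended at the predicted home height (peak twist measured about 0.06 N m against the 0.3 limit).

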